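# Hold a clean funnel over the open jerrycan for pouring

## Robot

A 7-joint arm with a two-finger parallel gripper is mounted at the origin on the work surface. World frame = base frame: x ahead of the robot, y to its left, z up, the work surface at z = 0. Lengths are in m, angles in rad, forces in N, time in s.
With the tool pointing down it reaches from about 0.4 to 0.85 m from the base axis. Payload 10.4 kg.
Tool frame: the origin (TCP) lies at the very end of the fingers, on their centre line; the grasp point (between the pads) lies 19 mm behind it; z points along the fingers, y is the line along which they close (so a half turn about z gives the same grasp; the last joint's range is limited). The gripper opens to 87 mm and grips with 3 to 60 N. Pads are 19 mm wide; open, the fingers measure 117 mm over their backs; the gripper's body (75 mm by 190 mm) begins 51 mm behind the grasp point.
Start: joints at [1.287, 0.332, -0.065, 1.46, 0.022, 1.35, -0.088], TCP at [0.161, -0.604, 0.223] pointing down, gripper open.
Joint ranges: [-2.6, 2.6], [-0.5, 2.12], [-1.47, 1.34], [0.16, 2.42], [-1.27, 4.41], [0.06, 2.06], [-2.6, 2.6]. Speed limits (rad/s): [2.22, 2.22, 2.79, 2.79, 3.14, 3.14, 3.14].

## Interface

Orientations are given as a unit quaternion [x, y, z, w].
In Python, from bench import read_state, cams, workorder gives the robot as it stands.
- The arm moves only by the shell command python3 -m crank 'ROWS' [FORCE]. ROWS is text: rows parted by semicolons, each of 5 numbers parted by spaces: the shift along the tool's x, y, z scaled (see below), then the turn about the tool's z scaled (see below), then the opening, from -1 (shut) to 1 (fully open). In form: dx dy dz yaw jaw; .... A call has 1 to 10 rows; each row shifts and turns the commanded pose from where the row before left it, along the tool's axes as they then stand; what a row does not reach is not made up. The controller multiplies each number of a shift by 200 mm and each number of a turn by 90 degrees. A row lasts 1/10 s, in which the tool goes at most 50 mm and 8.59 degrees, less where a joint would pass 70% of its speed; a pose out of reach is approached as far as the arm can. A call with a number of a shift or a turn outside -1 to 1 is refused whole. A call with a gripper value outside its range is refused whole. The fingers move at their own pace and stop on an object; FORCE is the grip in N (left out, the last holds). Time passes only in rows, so rows that do not move let the fingers close. It gives the time, the measured TCP pose, the force, the opening and the grip force at its end, in the units of the state.
- read_state(): the state, without advancing time (a new reading comes with each control period).
- cams.camera(name): name is "scene" or "top"; returns a dict with "img" (420x560x3 uint8, blue, green, red), "K" (3x3 intrinsics, pixels), "xyz" and "attitude" of the camera in the world. Camera axes: x right, y down, z forward; pixel columns grow to the right and rows downward; lengths in m; the calibration is good to about 2 mm. A picture is of the moment at which its call begins. There is no depth.
- workorder.close_job(): hands the job in; it is judged then, once.
The state is a dict: "time": time; "joint_positions": joint angles; "joint_vel": joint speeds; "joint_torque": joint torques, N m; "ee_pos": TCP position; "eef_rot": TCP orientation; "ft_force": force on the tool from outside, world axes, zero at the start; "torque": the same for the moment, N m; "width": finger opening in m; "grip_force": force on a finger pad.
Only numpy, scipy, OpenCV 4.12 (cv2) and the standard library are available. Lean on these libraries where they do the work, as an engineer would, in place of code of your own. Each camera call takes 0.05 s, during which the arm holds its last target. There are 200 camera calls.

## Task

I am about to top up the open jerrycan and need a funnel held over it. Lift just the top blue funnel off the nested pile of three in the wooden stand, carry it clear over the things on the bench, and hold it upright with its spout centred about a centimetre above the jerrycan's open mouth, never touching the jerrycan, so that air can escape while I pour. Leave the other funnels, the jerrycans, the bottle, the beaker and the glove boxes where they are, and finish while still holding the funnel steady there: do not put it down or let go.

Things in the scene. Friction and masses are not known exactly. Their poses are not given: they have to be found in the camera images.
- funnel_top: top one of 3 nested blue funnels, 40 g, 86 mm tall. Origin: centre of the spout's lower end; z up. Above it: spout to 26 mm (14 to 17 mm wide), cone to 66 mm, upright round band 64 mm wide, wall 3 mm, from 66 to 86 mm (rim). 4 ribs under the band, feet 54 mm up, rest on the next funnel's rim. Grip across the band from above, any yaw. Sits loosely; is free once lifted 54 mm
- funnel_middle: the middle blue funnel of the pile, same shape and origin convention; stays in the pile. Its rim (64 mm wide) is 12 mm below the lower edge of the top funnel's band
- funnel_bottom: the lowest blue funnel of the pile, same shape and origin convention, hanging by its ribs in a hole of the stand; stays there
- funnel_single: a single white funnel of the same shape in the stand's other hole (its rim is 64 mm lower than the pile's); stays there
- stand: fixed wooden funnel stand, board 100 x 220 mm, top 95 mm above the bench; origin under its centre on the bench, long side along its y, two holes 54 mm wide at y = -55 and +55 mm. Either hole may have the pile
- can_open: white 2-litre jerrycan without a cap, loose, 0.9 kg: 130 (x) x 92 (y) mm, body 150 mm tall, open round neck 33 mm towards its -x, up to 180 mm, moulded handle behind the neck up to 179 mm. Origin: centre of its underside, z up
- mouth (a point): centre of the open jerrycan's mouth, on the plane of its rim 180 mm above the bench; inner diameter 35 mm, outer 41 mm; z axis up
- can_capped: the other white jerrycan, same body, with a green screw cap (45 mm wide, top at 185 mm); bystander. The two jerrycans may stand in either place
- gloves_lower: white and red box of gloves lying flat, 220 (x) x 110 (y) x 65 mm, between the stand and the jerrycans; origin centre of its underside
- gloves_upper: white and yellow box of gloves of the same size on top of the red one; top 130 mm above the bench; origin centre of its underside
- amber_bottle: amber bottle with white cap, 68 mm wide, 145 mm tall, bystander towards the far side; origin centre of its underside
- beaker: clear beaker, 80 mm wide, 95 mm tall, bystander towards the far side; origin centre of its underside
Mind the look-alikes: they are no part of the job. What is shaped like the funnel_middle but pink is not meant.

How it is judged:
By the outcome, as a careful person would: the job done as asked, in the order asked, and still so for the second after the job is handed in, while the arm keeps its last pose, push and grip.
It also fails if it takes over 50 s, if anything falls off the work surface, if the arm or the gripper's body presses on something with over 40 N, if the wrist force passes 120 N, or if a joint passes its speed limit or range.

## Working session

There is one attempt and no reset: what is moved stays moved. The work goes in short steps, Python scripts to look and compute and a shell command to move; the robot and the scene stay as the last step left them, time stands still between calls to the robot, and variables do not carry over. Pictures are saved under pics/ and viewed, at most 10 in all, crops included, and the job is handed in when it is done.

```bash
mkdir -p pics; ls
python3 - <<'E'
from bench import read_state, cams
import cv2,numpy as np
for n in("scene","top"):
    c=cams.camera(n); cv2.imwrite(f"pics/{n}0.png",c["img"]); np.savez(f"{n}0.npz",**{k:np.array(v) for k,v in c.items()})
    print(n,c["K"],c["xyz"],c["attitude"])
s=read_state(); print(s)
E
```

```text
pics
scene [[403.23153833   0.         287.91320584]
 [  0.         403.23153833 207.37509308]
 [  0.           0.           1.        ]] [ 1.20227439 -0.12541111  0.7206178 ] [ 0.71716564  0.5665032  -0.2578226  -0.31348856]
top [[396.52503116   0.         278.62236003]
 [  0.         396.52503116 204.31783644]
 [  0.           0.           1.        ]] [0.43968001 0.00988085 1.14407694] [ 0.70841023 -0.70335809  0.04382345 -0.03901086]
{'time': 0.1, 'joint_positions': array([ 1.2874494 ,  0.33280843, -0.0646794 ,  1.46084818,  0.02163254,
        1.34989191, -0.08852253]), 'joint_vel': array([-2.70823146e-04, -2.54679006e-03, -3.61098404e-05, -3.89371191e-04,
        3.64742145e-04,  5.99027484e-04, -4.11210904e-04]), 'joint_torque': array([ 1.28261716e-03, -6.24546933e+01,  2.44543614e-02, -3.90718853e+01,
       -6.14195969e-02,  3.65304714e-02,  6.27730537e-05]), 'ee_pos': array([ 0.16101326, -0.60355275,  0.22183798]), 'eef_rot': array([ 9.91514243e-01,  1.29996570e-01, -1.28612661e-04, -6.16642297e-04]), 'ft_force': array([-0.30257013,  0.31177349,  0.06906931]), 'torque': array([ 0.00994101, -0.04991742,  0.04206302]), 'grip_force': 0.0, 'width': 0.08693284627495948}
```

View pics/scene0.png

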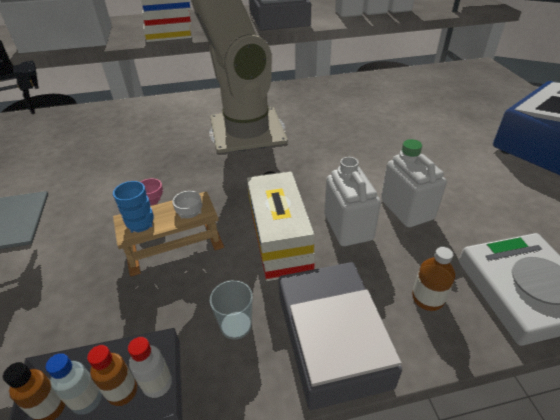

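View pics/top0.png

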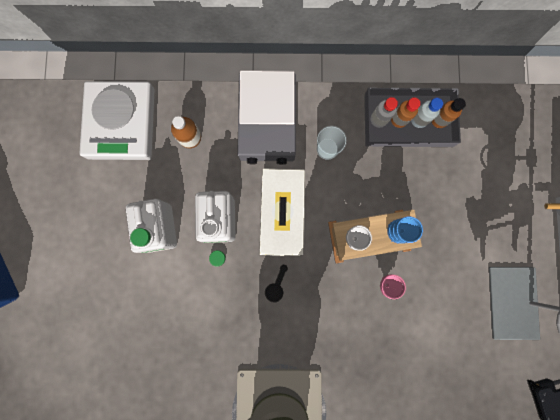

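The top funnel of the blue pile is at about (405,230) in the top view and (132,190) in the scene view. The open can's mouth is at about (211,227) top and (349,163) scene. Next I'll enlarge both spots.

Run:
```python
import cv2,numpy as np
a=np.load("top0.npz")["img"];b=np.load("scene0.npz")["img"]
def cr(i,u,v,r=25): return cv2.resize(i[v-r:v+r,u-r:u+r],(300,300),interpolation=cv2.INTER_CUBIC)
m=np.vstack([np.hstack([cr(a,405,230),cr(a,211,227)]),np.hstack([cr(b,135,200),cr(b,349,170)])])
cv2.imwrite("pics/crop.png",m)
```

```text
(no output)
```

View pics/crop.png

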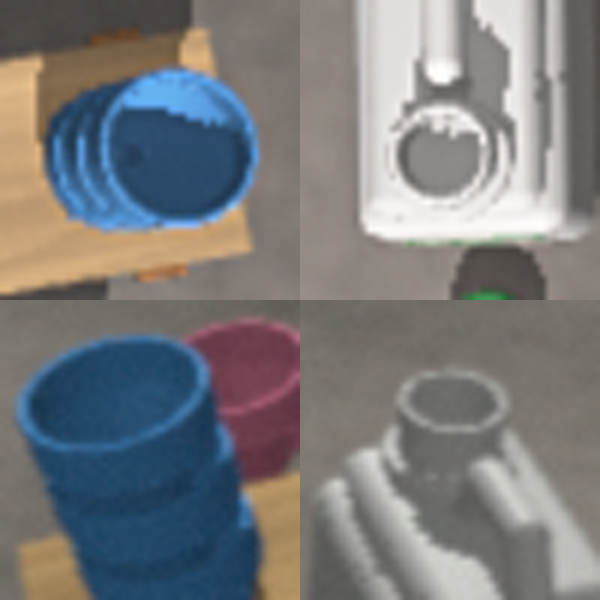

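```bash
cat > h.py <<'E'
import numpy as np
from scipy.spatial.transform import Rotation as R
def ray(c,uv):
    d=R.from_quat(c["attitude"]).apply(np.linalg.inv(c["K"])@[uv[0],uv[1],1]); return np.array(c["xyz"]),d
def plane(c,uv,z):
    o,d=ray(c,uv); return o+d*(z-o[2])/d[2]
def two(c1,u1,c2,u2):
    o1,d1=ray(c1,u1);o2,d2=ray(c2,u2)
    s=np.linalg.lstsq(np.c_[d1,-d2],o2-o1,rcond=None)[0]
    p,q=o1+s[0]*d1,o2+s[1]*d2; return (p+q)/2,np.linalg.norm(p-q)
def step(s,p):  # tool-frame shift to p, units of 200 mm
    return R.from_quat(s["eef_rot"]).inv().apply(np.array(p)-s["ee_pos"])/0.2
E
python3 - <<'E'
from h import *
from bench import read_state
t=np.load("top0.npz");s=np.load("scene0.npz"); np.set_printoptions(precision=4,suppress=True)
st=read_state()
for n,z,a,b in(("rim",.191,(410,229.1),(129,190.5)),("mouth",.18,(209.6,227.9),(349.3,161.5))):
    print(n,plane(t,a,z),plane(s,b,z),two(t,a,s,b))
    for r in (1,): print(" diam check",plane(t,(a[0]+10,a[1]),z)-plane(t,a,z))
E
```

```text
rim [ 0.4942 -0.313   0.191 ] [ 0.4994 -0.309   0.191 ] (array([ 0.4944, -0.3121,  0.1878]), np.float64(0.0038230225124173582))
 diam check [ 0.0002 -0.0241  0.    ]
mouth [0.4943 0.1709 0.18  ] [0.4996 0.1725 0.18  ] (array([0.4949, 0.1729, 0.1765]), np.float64(0.002943101483571067))
 diam check [ 0.0002 -0.0243  0.    ]
```

```bash
python3 -m crank '0.1 -0.05 -0.1 0 1;0.2 -0.1 -0.1 0 1;0.2 -0.1 -0.05 0 1;0.2 -0.1 0 0 1;0.2 -0.1 0 0 1;0.2 -0.1 0 0 1;0.2 -0.1 0 0 1;0.2 -0.1 0 0 1;0.2 -0.1 0 0 1;0.15 -0.07 0 0 1'
python3 - <<'E'
from h import *
from bench import read_state
s=read_state(); print(s["ee_pos"],s["eef_rot"],step(s,[.496,-.3115,.164]))
E
```

```text
time: 1.1
ee_pos: [0.4731, -0.3279, 0.2723]
eef_rot: [0.991, 0.131, 0.0, -0.0]
ft_force: [0.5, -1.2, -0.1]
width: 0.0871
grip_force: 0.0
[ 0.47311061 -0.32786623  0.27231985] [ 9.91347112e-01  1.31265890e-01  9.99613233e-05 -3.99701190e-04] [ 0.13163614 -0.04881011  0.54167672]
```

```bash
python3 -m crank '0.07 -0.025 0 0 1;0.06 -0.025 0.05 0 1;0 0 0 0 1;0 0 0 0 1'
python3 - <<'E'
from h import *
from bench import read_state,cams
import cv2
s=read_state(); print(s["ee_pos"],step(s,[.496,-.3115,.164]))
a=cams.camera("top")["img"];b=cams.camera("scene")["img"]
cv2.imwrite("pics/al.png",np.hstack([cv2.resize(i[v-50:v+50,u-50:u+50],(400,400),interpolation=2) for i,u,v in((a,405,230),(b,130,185))]))
E
```

```text
time: 1.5
ee_pos: [0.4925, -0.3155, 0.2618]
eef_rot: [0.992, 0.129, -0.001, -0.0]
ft_force: [-1.1, -0.3, 0.3]
width: 0.0869
grip_force: 0.0
[ 0.49253874 -0.31550841  0.26180216] [ 0.02259771 -0.01467671  0.48898539]
```

View pics/al.png

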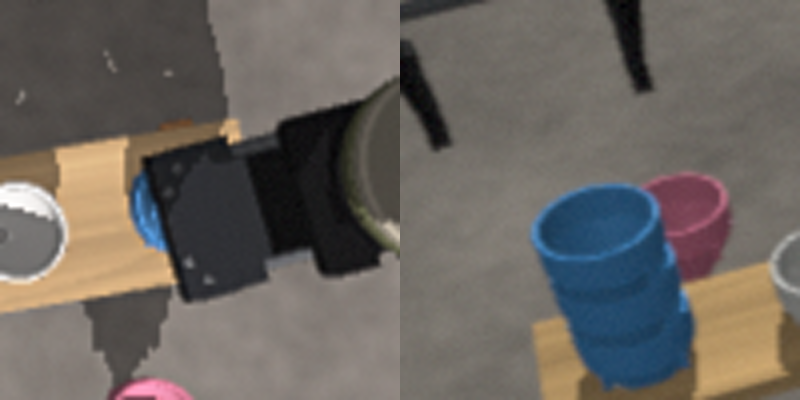

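Fingers straddle the blue pile. In the scene view the tips are at about px (90,171) and (141,158). I'll cast their midpoint as a check on the scene calibration.

Run:
```python
from h import *
s=np.load("scene0.npz")
for uv in((90,171.5),(141,157.8),(115.6,164.8)): print(plane(s,uv,.2618))
```

```text
[ 0.51602372 -0.36064122  0.2618    ]
[ 0.49319397 -0.26732981  0.2618    ]
[ 0.50540251 -0.31468317  0.2618    ]
```

```bash
python3 -m crank '0.018 -0.018 0.05 0 1;0 0 0.1 0 1;0 0 0.1 0 1;0 0 0.08 0 1;0 0 0.06 0 1;0 0 0.04 0 1;0 0 0.03 0 1;0 0 0.02 0 1;0 0 0 0 1;0 0 0 0 1'
```

```text
time: 2.6
ee_pos: [0.4966, -0.31, 0.167]
eef_rot: [0.992, 0.13, 0.0, 0.0]
ft_force: [1.0, 0.1, 0.6]
width: 0.087
grip_force: 0.0
```

```bash
python3 -m crank '-0.006 0.003 0.013 0 1;0 0 0 0 1;0 0 0 0 0.6;0 0 0 0 -1;0 0 0 0 -1;0 0 0 0 -1;0 0 0 0 -1;0 0 0 0 -1' 15
```

```text
time: 3.4
ee_pos: [0.4953, -0.3108, 0.164]
eef_rot: [0.992, 0.13, 0.0, 0.0]
ft_force: [0.1, 0.7, 0.8]
width: 0.0643
grip_force: 15.0
```

Gripped at 64 mm, as expected. Lifting 150 mm straight up, slowly at first.

```bash
python3 -m crank '0 0 -0.02 0 -1;0 0 -0.04 0 -1;0 0 -0.06 0 -1;0 0 -0.08 0 -1;0 0 -0.1 0 -1;0 0 -0.12 0 -1;0 0 -0.12 0 -1;0 0 -0.1 0 -1;0 0 -0.08 0 -1;0 0 -0.03 0 -1'
python3 - <<'E'
from h import *
from bench import read_state,cams
import cv2
s=read_state(); print(s["ee_pos"],step(s,[.496,.172,s["ee_pos"][2]]))
b=cams.camera("scene")["img"]; cv2.imwrite("pics/lift.png",cv2.resize(b[60:260,50:250],(600,600),interpolation=2))
E
```

```text
time: 4.4
ee_pos: [0.4959, -0.311, 0.3168]
eef_rot: [0.992, 0.13, 0.001, 0.001]
ft_force: [0.4, 0.4, -0.4]
width: 0.0645
grip_force: 15.0
[ 0.49586825 -0.3110169   0.31683012] [ 0.6232578  -2.33327289 -0.00457475]
```

View pics/lift.png

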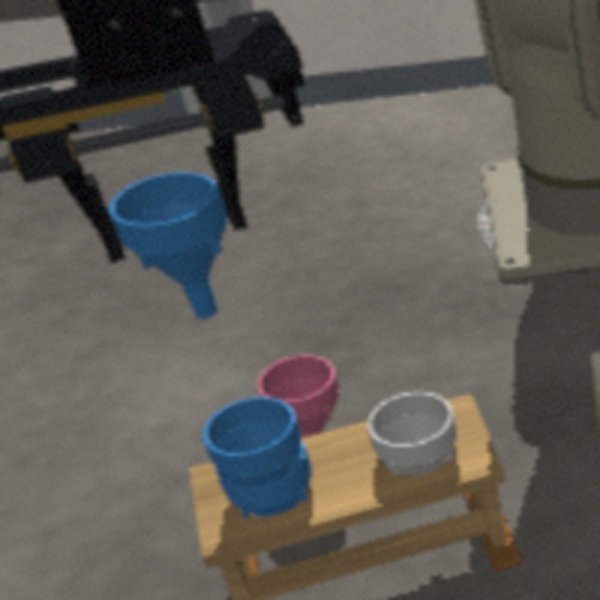

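One funnel is lifted upright (spout tip at px ~(118,165) in the image) and two remain in the pile. Carrying it across now.

```bash
python3 -m crank '0.027 -0.1 0 0 -1;0.04 -0.15 0 0 -1;0.053 -0.2 0 0 -1;0.053 -0.2 0 0 -1;0.053 -0.2 0 0 -1;0.053 -0.2 0 0 -1;0.053 -0.2 0 0 -1;0.053 -0.2 0 0 -1;0.053 -0.2 0 0 -1;0.053 -0.2 0 0 -1' && python3 -m crank '0.045 -0.17 0 0 -1;0.04 -0.15 0 0 -1;0.027 -0.1 0 0 -1;0.01 -0.04 0 0 -1;0 0 0 0 -1;0 0 0 0 -1;0 0 0 0 -1'
python3 - <<'E'
from h import *
from bench import read_state
s=read_state(); print(s["ee_pos"],step(s,[.496,.172,.249]),s["joint_positions"])
E
```

```text
time: 5.45
ee_pos: [0.4936, 0.0743, 0.3133]
eef_rot: [0.991, 0.13, -0.0, 0.0]
ft_force: [1.3, 0.1, -1.3]
width: 0.0641
grip_force: 15.0
time: 6.15
ee_pos: [0.4948, 0.1657, 0.3138]
eef_rot: [0.992, 0.129, -0.0, 0.0]
ft_force: [0.1, 0.4, -1.1]
width: 0.0643
grip_force: 15.0
[0.49484071 0.16572544 0.31375381] [ 0.013743   -0.02904151  0.32374676] [ 0.27237216  0.12872922 -0.74547061  1.54856597  0.08793703  1.49894401
 -1.78737088]
```

```bash
python3 -m crank '0.011 -0.03 0.03 0 -1;0 0 0.06 0 -1;0 0 0.06 0 -1;0 0 0.03 0 -1;0 0 0.015 0 -1;0 0 0 0 -1;0 0 0 0 -1'
python3 - <<'E'
from h import *
from bench import read_state,cams
import cv2
s=read_state(); print(s["ee_pos"])
b=cams.camera("scene")["img"];a=cams.camera("top")["img"]; 
cv2.imwrite("pics/ov.png",np.hstack([cv2.resize(b[105:205,300:400],(500,500),interpolation=2),cv2.resize(a[170:270,180:240],(300,500),interpolation=2)]))
E
```

```text
time: 6.85
ee_pos: [0.4953, 0.1736, 0.2752]
eef_rot: [0.992, 0.13, 0.0, 0.0]
ft_force: [0.1, 0.3, -1.6]
width: 0.0645
grip_force: 15.0
[0.49534709 0.17355102 0.27519971]
```

View pics/ov.png

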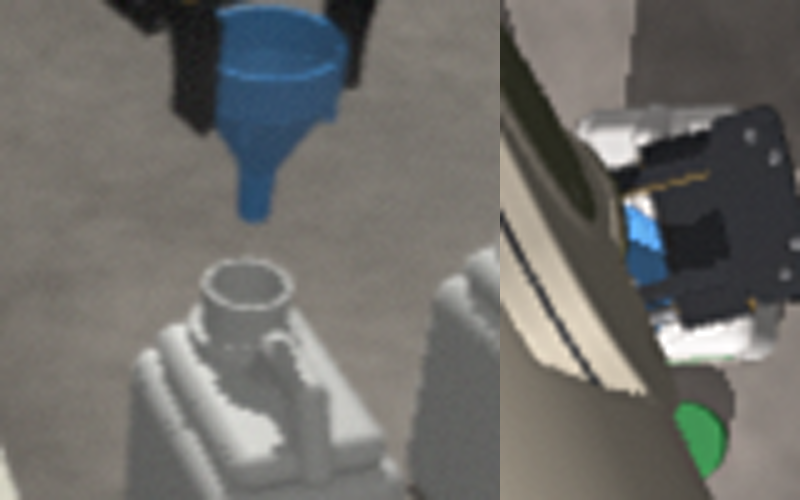

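Run:
```python
from h import *
s=np.load("scene0.npz")
a=plane(s,(351,148.2),.2162);m=plane(s,(349.5,162.2),.18);print(a,m,a-m,plane(s,(351,147.2),.2162)-a)
```

```text
[0.49987864 0.17303684 0.2162    ] [0.50223365 0.17204701 0.18      ] [-0.00235502  0.00098982  0.0362    ] [-0.00374726  0.00133635  0.        ]
```

```bash
python3 -m crank '0.004 0.006 0.03 0 -1;0 0 0.04 0 -1;0 0 0.03 0 -1;0 0 0.02 0 -1;0 0 0.01 0 -1;0 0 0 0 -1;0 0 0 0 -1;0 0 0 0 -1'
python3 - <<'E'
from h import *
from bench import read_state,cams
import cv2
s=read_state(); print(s["ee_pos"])
b=cams.camera("scene")["img"]
cv2.imwrite("pics/fin.png",np.hstack([cv2.resize(b[120:180,320:380],(600,600),interpolation=2)]))
E
```

```text
time: 7.75
ee_pos: [0.4964, 0.1727, 0.2492]
eef_rot: [0.992, 0.13, 0.0, 0.0]
ft_force: [-0.6, -0.5, -0.9]
width: 0.0646
grip_force: 15.0
[0.49640742 0.17267181 0.24918956]
```

View pics/fin.png

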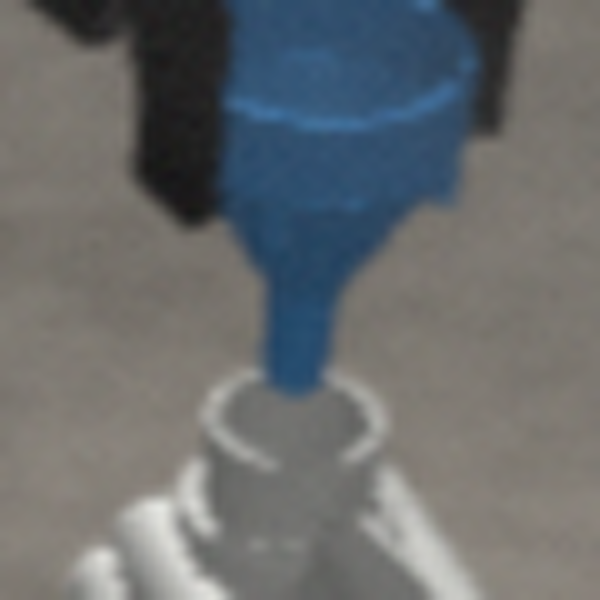

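Run:
```python
from h import *
s=np.load("scene0.npz")
m=plane(s,(349.55,162),.18)
for v in(157.5,158.3): print(plane(s,(349.6,v),.1902)-m)
```

```text
[-0.0031786   0.00029994  0.0102    ]
[-0.00022411 -0.00074525  0.0102    ]
```

The spout end is at px (349.6,158) and the mouth at (349.6,162), so it is centred within about 2 mm and 10 mm above the rim. I'll hand it in.

```bash
python3 -m crank '0 0 0 0 -1;0 0 0 0 -1;0 0 0 0 -1' && python3 -c "
from bench import workorder; print(workorder.close_job())"
```

```text
time: 8.1
ee_pos: [0.4963, 0.1726, 0.249]
eef_rot: [0.992, 0.13, 0.0, 0.0]
ft_force: [-0.1, -0.5, -1.4]
width: 0.0641
grip_force: 15.0
the job is handed in; nothing more can be done
None
```

The arm is holding the top blue funnel upright over the open jerrycan, spout about 10 mm above the mouth and centred to within about 3 mm by camera; I handed the job in at 8.1 s, and no result came back.

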